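Gauge the depth of an empty dry-bath well

ROBOT

A 6-joint arm with a two-finger parallel gripper is mounted at the origin on the work surface. World frame = base frame: x ahead of the robot, y to its left, z up, the work surface at z = 0. Lengths are in m, angles in rad, forces in N, time in s.
With the tool pointing down it reaches from about 0.375 to 0.975 m from the base axis. Payload 3.8 kg.
Tool frame: the origin (TCP) lies midway between the tips of the shut fingers; the grasp point (between the pads) lies 19 mm behind it; z points along the fingers, y is the line along which they close (so a half turn about z gives the same grasp; the last joint's range is limited). The gripper opens to 85 mm and grips with 20 to 120 N. Pads are 22 mm wide; open, the fingers measure 114 mm over their backs; the gripper's body (76 mm by 85 mm) begins 54 mm behind the grasp point. The pads swing forward as they close: fully open they stand 13 mm farther back than shut.
Start: joints at [-1.144, 0.264, 1.604, -0, 1.274, -0.037], TCP at [0.302, -0.604, 0.231] pointing down, gripper open.
Joint ranges: [-2.63, 2.63], [-0.94, 2.18], [0.31, 2.57], [-1.31, 4.45], [0, 2.66], [-2.55, 2.55]. Speed limits (rad/s): [2.57, 2.57, 3.14, 3.14, 3.14, 3.14].

INTERFACE

Orientations are given as a rotation vector (axis times angle).
In Python, from workcell import sensors, viewer, job gives the robot as it stands.
- The arm moves only by the shell command python3 -m inch 'ROWS' [FORCE]. ROWS is JSON, one flat list of numbers, 7 for each row, row after row: the shift along the tool's x, y, z in mm, then the turn, a rotation vector about the tool's x, y, z in degrees, then the finger opening in mm, from 0 to 85.4. A call has exactly 8 rows; each row shifts and turns the commanded pose from where the row before left it, along the tool's axes as they then stand; what a row does not reach is not made up. A row lasts 1/10 s, in which the tool goes at most 50 mm and 8.59 degrees, less where a joint would pass 70% of its speed; a pose out of reach is approached as far as the arm can. A call is refused whole if a number of a shift passes 50 or a number of a turn 8.59, either way. A call with a gripper value outside its range is refused whole. The fingers move at their own pace and stop on an object; FORCE is the grip in N (left out, the last holds). Time passes only in rows, so rows that do not move let the fingers close, or fill a call up. It gives the time, the measured TCP pose, the force, the opening and the grip force at its end, in the units of the state.
- sensors.read_state(): the state, without advancing time (a new reading comes with each control period).
- viewer.read_camera(name): name is "scene" or "side" or "wrist"; returns the picture (384x512x3 uint8, red, green, blue); there is no depth.
- viewer.camera_params(name): a dict with "K" (3x3 intrinsics, pixels), "world_to_cam" (4x4, takes a point from world to camera coordinates). Camera axes: x right, y down, z forward; pixel columns grow to the right and rows downward; lengths in m; the calibration is good to about 2 mm. A picture is of the moment at which its call begins: read the wrist's pose just before it. camera_params takes no time and is no camera call; for the wrist camera it gives the pose at the moment of the call.
- job.finish_job(): hands the job in; it is judged then, once.
The state is a dict: "time": time; "q": joint angles; "joint_vel": joint speeds; "joint_torque": joint torques, N m; "tool_pos": TCP position; "tcp_rot": TCP orientation; "wrist_force": force on the tool from outside, world axes, zero at the start; "torque": the same for the moment, N m; "width": opening from 0.0 (shut) to 1.0 (fully open); "grip_force": force on a finger pad.
Only numpy, scipy, OpenCV 4.12 (cv2) and the standard library are available. Lean on these libraries where they do the work, as an engineer would, in place of code of your own. Each camera call takes 0.05 s, during which the arm holds its last target. There are 200 camera calls.

TASK

Take the depth gauge from its stand and lower its rod into the empty well of the blue dry-bath heater. Its red stop ring will catch on the rim: keep pushing gently, never with more than about 20 N, until the rod bottoms out, and hold it pressed against the bottom for about two seconds. Then let go and leave the gauge standing on the bottom of the well with the stop ring down on the rim, and do not disturb anything else on the bench.

Things in the scene. Friction and masses are not known exactly. Their poses are not given: they have to be found in the camera images.
- gauge: Depth gauge, about 0.15 kg, loose; starts upright in the pocket of its stand. A straight steel rod 10 mm in diameter and 122 mm long with a tapered foot (6 mm wide at the very tip, full width 5 mm up) and on top of it a yellow plastic grip, 22 x 22 mm across and 36 mm tall (120 to 156 mm above the tip), with a 3 mm steel button above it. Origin at the rod's tip, z up along the rod, x and y square to the grip's flat sides. The red stop ring rides on the rod below the grip.
- gauge_tip (a point): The rod's lower end (the gauge's origin).
- gauge_grip (a point): Centre of the yellow grip, 138 mm above the tip.
- collar (a joint): The red stop ring, 28 mm in diameter and 12 mm tall, sliding along the rod with a steady friction drag of about 4 N, and staying where it is put. Value in m: how far it has been pushed up from its lowest place, where its underside is 30 mm above the tip; so its underside is 30 mm + value above the tip. Range 0 to 0.075. It starts low (0 to 6 mm). The drag is far more than the gauge's own weight, so the gauge cannot sink through the ring by itself.
- collar_under (a point): Centre of the underside of the red stop ring.
- stand: Grey steel foot of the gauge, 60 x 60 mm, 34 mm tall, fixed to the bench. In its middle a pocket 12 mm wide and 26 mm deep, in which the gauge stands. Origin at the centre of its underside, z up.
- heater_blue: Dry-bath heater with a blue case, 90 x 90 mm, 82 mm tall, fixed; in it an aluminium block 50 x 50 mm whose top is 90 mm above the bench, with one empty round vertical well in its centre. It must not be loaded with more than 20 N. Origin at the centre of its underside, z up, display to -x.
- well_mouth (a point): Centre of the mouth of the blue heater's well, level with the top of its block; z up. The well is 14 mm wide and blind; its depth is not known and differs each time, between 42 and 72 mm. Its bottom is rigid and flat (the rules call it well_floor_c0, a 6 mm thick disc whose measuring point is 3 mm under its surface).
- heater_white: The same heater with an off-white case, its well occupied by a sample tube; fixed, to be left alone. Origin at the centre of its underside.
- tube: Sample tube, 12 mm in diameter, 100 mm long with a red stopper, standing in the off-white heater, its lower end 35 mm and its top 135 mm above the bench. Leave alone. Origin at its lower end.
- amber: Amber bottle, 60 mm in diameter, 120 mm tall. Leave alone. Origin at the centre of its underside.
- amber_small: Small amber bottle, 44 mm in diameter, 85 mm tall. Leave alone. Origin at the centre of its underside.
- white_jar: White jar with blue lid, 68 mm in diameter, 75 mm tall. Leave alone. Origin at the centre of its underside.
- flask: Conical glass flask, 80 mm in diameter at the foot, 114 mm tall. Leave alone. Origin at the centre of its underside.
- beaker: Glass beaker, 66 mm in diameter, 85 mm tall. Leave alone. Origin at the centre of its underside.
- spatula: Plain steel laboratory spatula, 150 mm long, 5 mm thick, lying on the bench. Leave alone. Origin at the middle of its underside, x points to its blade.
Things that resemble listed ones, but are neither listed nor needed, are in the scene too. What is meant by the gauge is not turquoise, and is the larger of those in its own colour.

How it is judged:
By the outcome, as a careful person would: the job done as asked, in the order asked, and still so for the second after the job is handed in, with the robot touching nothing.
It also fails if it takes over 59 s, if anything falls off the work surface, if the arm or the gripper's body presses on something with over 40 N, if the wrist force passes 120 N, or if a joint passes its speed limit or range.

## Working session

There is one attempt and no reset: what is moved stays moved. The work goes in short steps, Python scripts to look and compute and a shell command to move; the robot and the scene stay as the last step left them, time stands still between calls to the robot, and variables do not carry over. Pictures are saved under pics/ and viewed, at most 10 in all, crops included, and the job is handed in when it is done.

```bash
mkdir -p pics
cat > h.py <<'E'
import numpy as np,cv2
from workcell import sensors,viewer,job
def snap(n,f):
    P=viewer.camera_params(n); im=viewer.read_camera(n); cv2.imwrite(f'pics/{f}.png',im[:,:,::-1]); np.savez(f'pics/{f}.npz',K=P['K'],T=P['world_to_cam'],im=im); return im
def load(f):
    d=np.load(f'pics/{f}.npz'); return np.array(d['K']),np.array(d['T']),d['im']
def ray(f,u,v):
    K,T,_=load(f); R=T[:3,:3]; d=R.T@np.linalg.solve(K,[u,v,1.]); return -R.T@T[:3,3],d/np.linalg.norm(d)
def onz(f,u,v,z):
    o,d=ray(f,u,v); return o+d*(z-o[2])/d[2]
def tri(*obs):
    A=np.zeros((3,3));b=np.zeros(3)
    for f,u,v in obs:
        o,d=ray(f,u,v);M=np.eye(3)-np.outer(d,d);A+=M;b+=M@o
    return np.linalg.solve(A,b)
def proj(f,p):
    K,T,_=load(f); c=T[:3,:3]@np.array(p)+T[:3,3]; q=K@c; return q[:2]/q[2]
E
python3 - <<'E'
from h import *
a=snap('scene','sc0');b=snap('side','si0');
for n in('sc0','si0'): print(n,ray(n,256,192))
print(sensors.read_state())
E
```

```text
sc0 (array([1.28494762, 0.06830797, 0.95596731]), array([-0.663768  , -0.07940927, -0.74371111]))
si0 (array([0.08860043, 1.11887209, 1.02385973]), array([ 0.32450935, -0.72372049, -0.60903394]))
{'time': 0.1, 'q': array([-1.14389919e+00,  2.64705861e-01,  1.60526847e+00,  6.83836151e-06,
        1.27369711e+00, -3.68976989e-02]), 'joint_vel': array([ 0.00162372, -0.00210642, -0.00143652,  0.0004538 ,  0.00064793,
        0.00079796]), 'joint_torque': array([ 8.73947156e-04, -5.16706610e+01, -3.68590343e+01, -9.11463007e-05,
        6.29424088e-03, -2.39652394e-05]), 'tool_pos': array([ 0.30168041, -0.60307874,  0.23005087]), 'tcp_rot': array([-3.05551337e+00, -7.21543082e-01,  6.22236381e-04]), 'wrist_force': array([-0.97308939,  0.43380568,  0.11928379]), 'torque': array([-0.04358352,  0.02113506,  0.04364496]), 'grip_force': 0.0, 'width': 0.998012505690315}
```

View pics/sc0.png

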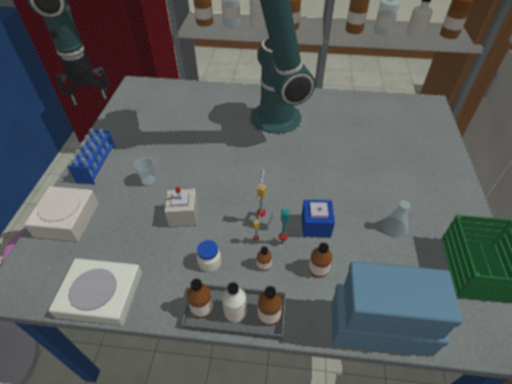

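View pics/si0.png

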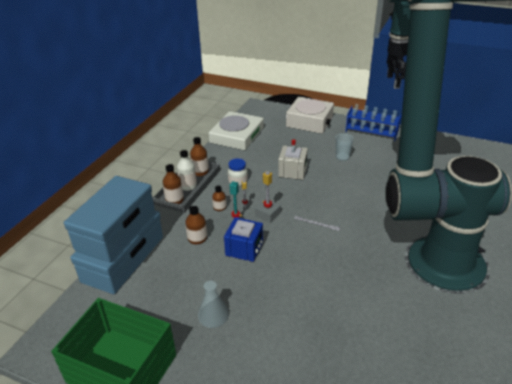

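The scene shows the larger yellow gauge at scene (262,190) / side (267,178). The smaller yellow lookalike is near scene (256,224), the turquoise one near (284,215), and the blue heater at scene (318,218) / side (243,238). Next I'll zoom both views and use masks.

Run:
```python
from h import *
a=load('sc0')[2][160:260,235:345];b=load('si0')[2][160:265,205:295]
A=cv2.resize(a,None,fx=4,fy=4,interpolation=3)[:400,:400+40];B=cv2.resize(b,None,fx=4,fy=4,interpolation=3)[:400]
c=np.hstack([A[:400],B[:400]]);cv2.imwrite('pics/z0.png',c[:,:,::-1])
for n in('sc0','si0'):
    im=load(n)[2];h=cv2.cvtColor(im,cv2.COLOR_RGB2HSV)
    for nm,lo,hi in(('yel',(18,110,110),(32,255,255)),('red',(0,150,100),(6,255,255)),('blue',(112,130,60),(125,255,255))):
        m=cv2.inRange(h,lo,hi);k,_,s,ce=cv2.connectedComponentsWithStats(m)
        for i in range(1,k):
            if 8<s[i,4]<3000 and 130<ce[i,1]<270 and 200<ce[i,0]<345: print(n,nm,s[i],ce[i].round(1))
```

```text
sc0 yel [258 186   8  11  45] [262.4 190.5]
sc0 yel [253 222   6   7  28] [256.  224.8]
sc0 red [258 211   7   5  22] [261. 213.]
sc0 red [280 234   8   6  28] [283.1 236.8]
sc0 blue [306 200   6   4  10] [308.8 200.7]
sc0 blue [313 200  16   9  30] [321.4 201.6]
sc0 blue [310 217  19   2  20] [319.4 217.9]
sc0 blue [317 235  14   2  14] [323.5 235.9]
si0 yel [263 173   9  12  74] [266.4 178.3]
si0 yel [242 182   5   7  30] [244.  185.3]
si0 red [292 140   3   4  12] [293.  141.5]
si0 red [264 202   8   5  26] [267.3 204.2]
si0 red [232 212   8   4  21] [235.1 213.8]
si0 blue [236 166   8   4  10] [240.1 168.1]
si0 blue [224 218  39  43 902] [241.3 242. ]
```

View pics/z0.png

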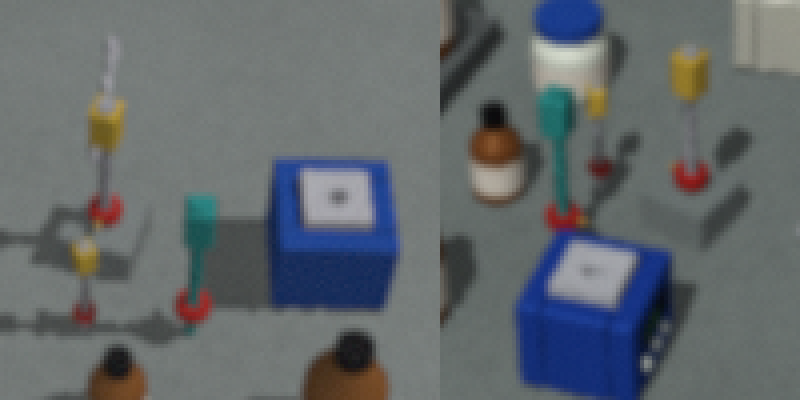

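The crop shows the well mouth at about scene (319.4,208.8) and side (243.0,227.2). The gauge stands in its grey stand with the red ring just above the pocket.

Run:
```python
from h import *
print('grip',tri(('sc0',262.2,190.5),('si0',266.6,178.5)))
print('ring',tri(('sc0',261,213),('si0',267.3,204)))
print('mouth',tri(('sc0',319.4,208.8),('si0',243,227.2)),onz('sc0',319.4,208.8,.09),onz('si0',243,227.2,.09))
print('small',tri(('sc0',256,224.8),('si0',244,185.3)))
print('teal',tri(('sc0',285,214),('si0',234,188)))
print('tealring',tri(('sc0',283.1,236.8),('si0',235.1,213.8)))
K,T,im=load('sc0'); print(K)
# block top corners in scene crop
for u,v in((300,170),(369,166),(377,224),(306,228)): print(onz('sc0',u/4+235-.4,v/4+160-.4,.09))
for u,v in((274,160),(390,160),(397,248),(282,254)): print('case',onz('sc0',u/4+235-.4,v/4+160-.4,.082))
s=sensors.read_state();from scipy.spatial.transform import Rotation as R
print(R.from_rotvec(s['tcp_rot']).as_matrix())
```

```text
grip [ 5.53495728e-01 -4.60263361e-04  1.44779989e-01]
ring [ 0.55437978 -0.00405415  0.04080777]
mouth [0.55668753 0.17361485 0.08821851] [0.55878488 0.17381611 0.09      ] [0.55554785 0.17469761 0.09      ]
small [ 0.63710625 -0.0103996   0.08779638]
teal [0.62946877 0.07206821 0.13823076]
tealring [0.63293059 0.07116166 0.03414786]
[[370.54585479   0.         257.57647072]
 [  0.         370.54585479 191.93093371]
 [  0.           0.           1.        ]]
[0.53538395 0.1439516  0.09      ]
[0.52550837 0.19656294 0.09      ]
[0.58195953 0.20171988 0.09      ]
[0.5915454  0.14937085 0.09      ]
case [0.52042579 0.12436058 0.082     ]
case [0.51050816 0.21406695 0.082     ]
case [0.59658882 0.21726854 0.082     ]
case [0.61150813 0.13290778 0.082     ]
[[ 8.94362275e-01  4.47342587e-01 -8.54764472e-04]
 [ 4.47343396e-01 -8.94360272e-01  1.89492893e-03]
 [ 8.32150224e-05 -2.07712619e-03 -9.99997839e-01]]
```

```bash
python3 -m inch '[28,-28,-8,0,0,0,85,28,-28,-8,0,0,0,85,28,-28,-8,0,0,0,85,28,-28,-8,0,0,0,85,28,-28,-8,0,0,0,85,28,-28,-8,0,0,0,85,28,-28,-8,0,0,0,85,28,-28,-8,0,0,0,85]' 40
python3 -m inch '[28,-28,-6,0,0,0,85,28,-28,-6,0,0,0,85,28,-28,-6,0,0,0,85,28,-28,-6,0,0,0,85,28,-28,-6,0,0,0,85,28,-28,-6,0,0,0,85,28,-28,0,0,0,0,85,0,0,0,0,0,0,85]'
python3 - <<'E'
from h import *
im=snap('wrist','w0'); print(sensors.read_state()['tool_pos'],ray('w0',256,192),proj('w0',[.5535,0,.146]),proj('w0',[.557,.174,.09]))
cv2.imwrite('pics/w0b.png',cv2.resize(im,(800,600),interpolation=3)[:,:,::-1])
E
```

```text
time: 0.9
tool_pos: [0.402, -0.3014, 0.2951]
tcp_rot: [-3.057, -0.721, 0.001]
wrist_force: [0.1, -0.3, -0.0]
width: 0.994
grip_force: 0.0
time: 1.7
tool_pos: [0.4904, -0.0362, 0.331]
tcp_rot: [-3.054, -0.729, -0.001]
wrist_force: [0.3, -0.1, -0.4]
width: 0.995
grip_force: 0.0
[ 0.48978662 -0.03821001  0.33082961] (array([ 0.54855391, -0.00657997,  0.47409648]), array([-0.23041187, -0.12025015, -0.96563465])) [251.91395321 108.79767391] [127.14382029  40.45243558]
```

View pics/w0b.png

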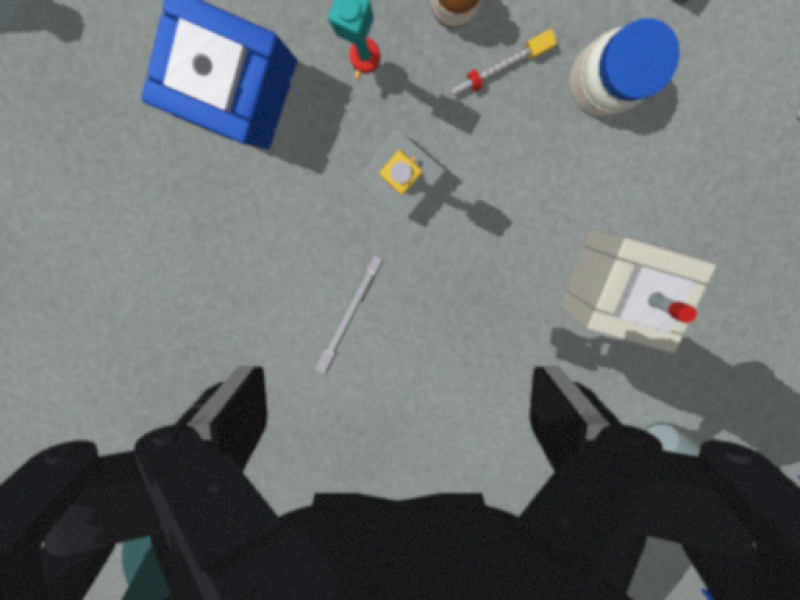

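The wrist view shows the gauge almost straight below the camera. Its grip top is a square turned about 45° in the image, centred at (401,172) in the 800x600 picture. The well mouth is at (202,64).

Run:
```python
from h import *
im=load('w0')[2];h=cv2.cvtColor(im,cv2.COLOR_RGB2HSV)
m=cv2.inRange(h,(15,90,90),(35,255,255));m[:85]=0;m[140:]=0
ys,xs=np.nonzero(m);pts=np.array([onz('w0',x,y,.164)[:2] for x,y in zip(xs,ys)],np.float32)
print(len(pts));r=cv2.minAreaRect(pts*1000);print(r)
g=cv2.cvtColor(im,cv2.COLOR_RGB2GRAY)[28:55,110:150]
mm=(g<130).astype(np.uint8);k,_,s,c=cv2.connectedComponentsWithStats(mm)
for i in range(1,k):
  if 8<s[i,4]<300: print(s[i],c[i]+[110,28],onz('w0',c[i][0]+110,c[i][1]+28,.09))
u,v=202/1.5625-.2,64/1.5625-.2;print(onz('w0',u,v,.09))
b=cv2.inRange(h,(105,0,120),(125,90,255))
w=cv2.inRange(h,(0,0,165),(180,60,255));w[:, :95]=0;w[75:]=0;w[:,165:]=0
k,_,s,c=cv2.connectedComponentsWithStats(w)
i=1+s[1:,4].argmax();ys,xs=np.nonzero(_==i);print(s[i]);print(cv2.minAreaRect(np.array([onz('w0',x,y,.09)[:2]*1000 for x,y in zip(xs,ys)],np.float32)))
# grip button: greyish in center
```

```text
304
((555.0381469726562, -4.982100486755371), (22.10675811767578, 23.952762603759766), 75.58678436279297)
[ 14   8  11  12 101] [129.10891089  41.1980198 ] [0.55730816 0.17155577 0.09      ]
[0.55775216 0.17175812 0.09      ]
[ 105   12   50   58 1748]
((557.19482421875, 171.22503662109375), (50.60801696777344, 50.71088409423828), 4.967381000518799)
```

```bash
cat > rel.py <<'E'
import sys
from h import *
from scipy.spatial.transform import Rotation as R
s=sensors.read_state();M=R.from_rotvec(s['tcp_rot']).as_matrix()
print(s['time'],s['tool_pos'].round(4),'yaw',np.degrees(np.arctan2(M[1,0],M[0,0])).round(2),'tilt',M[:,2].round(4),'F',s['wrist_force'].round(2),'tq',s['torque'].round(3),'w',round(s['width']*85.4,1),'g',s['grip_force'])
if len(sys.argv)>3: print('tool mm',(1000*M.T@(np.array(list(map(float,sys.argv[1:4])))-s['tool_pos'])).round(1))
E
python3 -m inch '[0,0,10,0,0,8.2,85,0,0,10,0,0,8.2,85,0,0,10,0,0,8.2,85,0,0,10,0,0,8.2,85,0,0,10,0,0,8.2,85,0,0,10,0,0,0,85,0,0,0,0,0,0,85,0,0,0,0,0,0,85]'
python3 rel.py .555 -.005 .205
```

```text
time: 2.55
tool_pos: [0.4894, -0.0407, 0.271]
tcp_rot: [3.117, -0.392, -0.001]
wrist_force: [0.1, 0.4, -0.3]
width: 0.994
grip_force: 0.0
2.55 [ 0.4894 -0.0407  0.271 ] yaw -14.33 tilt [-8.e-04 -1.e-04 -1.e+00] F [ 0.11  0.37 -0.27] tq [-0.044 -0.033 -0.013] w 84.9 g 0.0
tool mm [ 54.8 -50.9  66. ]
```

```bash
python3 -m inch '[11,-10,6,0,0,0,85,11,-10,6,0,0,0,85,11,-10,6,0,0,0,85,11,-10,6,0,0,0,85,11,-11,6,0,0,0,85,0,0,0,0,0,0,85,0,0,0,0,0,0,85,0,0,0,0,0,0,85]'
python3 rel.py .555 -.005 .124
python3 - <<'E'
from h import *
snap('wrist','w1'); im=load('w1')[2];h=cv2.cvtColor(im,cv2.COLOR_RGB2HSV)
print(proj('w1',[.555,-.005,.164]))
m=cv2.inRange(h,(15,90,90),(35,255,255));k,l,s,c=cv2.connectedComponentsWithStats(m)
print([(s[i].tolist(),c[i].round(1).tolist()) for i in range(1,k) if s[i,4]>60])
im=cv2.resize(im,(800,600));cv2.imwrite('pics/w1b.png',im[:,:,::-1])
E
```

```text
time: 3.35
tool_pos: [0.5555, -0.0045, 0.2413]
tcp_rot: [3.117, -0.394, -0.001]
wrist_force: [-0.2, -0.2, -1.0]
width: 0.994
grip_force: 0.0
3.35 [ 0.5555 -0.0045  0.2413] yaw -14.41 tilt [-4.e-04 -2.e-04 -1.e+00] F [-0.17 -0.24 -1.  ] tq [ 0.013 -0.023  0.007] w 84.9 g 0.0
tool mm [ -0.4   0.6 117.3]
[255.46341235 199.17025546]
[([263, 4, 20, 29, 336], [272.5, 17.7]), ([240, 178, 27, 35, 640], [253.1, 193.7])]
```

View pics/w1b.png

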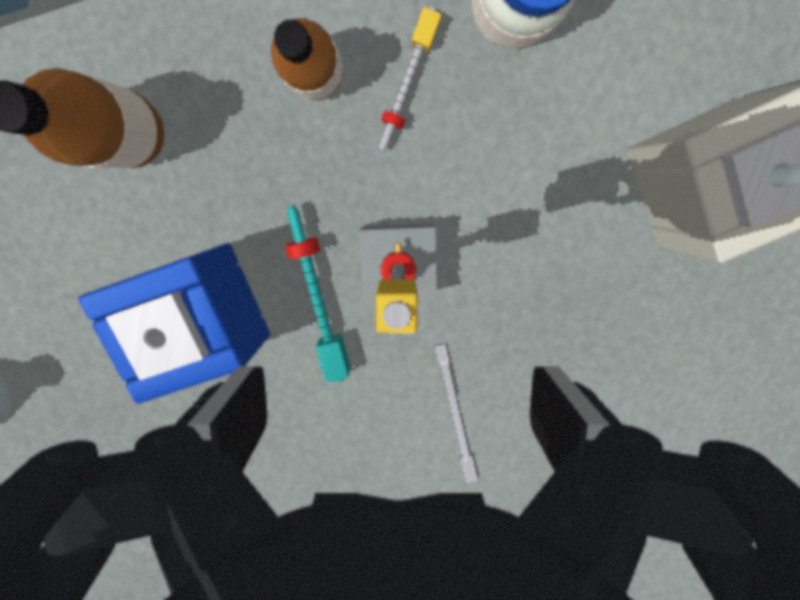

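Grip top face is square to the tool, centred at about (397,313) in the 800-px picture, 1 px from the prediction. I'll refine the centre.

```bash
python3 - <<'E'
from h import *
print('grip',onz('w1',397/1.5625-.2,312.5/1.5625-.2,.164),'button',onz('w1',397.5/1.5625-.2,314.5/1.5625-.2,.167))
im=load('w1')[2];h=cv2.cvtColor(im,cv2.COLOR_RGB2HSV)
m=cv2.inRange(h,(0,0,150),(180,40,255));m[:185]=0;m[220:]=0;m[:,:235]=0;m[:,275:]=0
ys,xs=np.nonzero(m);print(len(xs),xs.mean(),ys.mean(),onz('w1',xs.mean(),ys.mean(),.167))
print('mouth',onz('w1',154/1.5625-.2,338.5/1.5625-.2,.09))
E
python3 rel.py
```

```text
grip [ 0.55480314 -0.00362479  0.164     ] button [ 0.55457495 -0.00383869  0.167     ]
747 255.07898259705487 204.33199464524765 [ 0.55175626 -0.00384297  0.167     ]
mouth [0.55734256 0.17266423 0.09      ]
3.4 [ 0.5555 -0.0046  0.2415] yaw -14.43 tilt [ 1.e-04 -1.e-04 -1.e+00] F [-0.25  0.29 -0.09] tq [-0.052  0.008  0.05 ] w 84.9 g 0.0
```

```bash
python3 -m inch '[-1,-0.7,18,0,0,0,85,0,0,20,0,0,0,85,0,0,20,0,0,0,85,0,0,20,0,0,0,85,0,0,20,0,0,0,85,0,0,12,0,0,0,60,0,0,6,0,0,0,45,0,0,0,0,0,0,35]' 40
python3 rel.py .5547 -.0037 .124
```

```text
time: 4.2
tool_pos: [0.5544, -0.0037, 0.1249]
tcp_rot: [3.117, -0.395, -0.002]
wrist_force: [-0.9, -1.6, -0.5]
width: 0.506
grip_force: 0.0
4.2 [ 0.5544 -0.0037  0.1249] yaw -14.44 tilt [-0.001  0.    -1.   ] F [-0.86 -1.59 -0.51] tq [ 0.026  0.064 -0.013] w 43.3 g 0.0
tool mm [ 0.3 -0.1  0.9]
```

```bash
python3 -m inch '[0,0,0,0,0,0,26,0,0,0,0,0,0,15,0,0,0,0,0,0,15,0,0,0,0,0,0,15,0,0,0,0,0,0,15,0,0,0,0,0,0,15,0,0,0,0,0,0,15,0,0,0,0,0,0,15]' 60
python3 rel.py .5547 -.0037 .124
```

```text
time: 5.0
tool_pos: [0.5559, -0.0037, 0.1265]
tcp_rot: [-3.117, 0.394, -0.004]
wrist_force: [-1.3, -0.4, 6.0]
width: 0.252
grip_force: 60.3
5.0 [ 0.5559 -0.0037  0.1265] yaw -14.42 tilt [ 2.3e-03 -3.0e-04 -1.0e+00] F [-1.34 -0.36  5.96] tq [-0.095  0.055 -0.005] w 21.5 g 60.27719020843506
tool mm [-1.2  0.3  2.5]
```

```bash
python3 -m inch '[0,0,-3,0,0,0,15,0,0,-8,0,0,0,15,0,0,-15,0,0,0,15,0,0,-22,0,0,0,15,0,0,-24,0,0,0,15,0,0,-24,0,0,0,15,0,0,-20,0,0,0,15,0,0,-9,0,0,0,15]' 60
python3 rel.py
python3 - <<'E'
from h import *
a=snap('side','si1')[105:205,205:305];b=snap('scene','sc1')[120:220,230:330];c=snap('wrist','w2')
print(sensors.read_state()['tool_pos'])
z=lambda q:cv2.resize(q,(400,400),interpolation=3)
cv2.imwrite('pics/z1.png',np.hstack([z(a),z(b)])[:,:,::-1])
E
```

```text
time: 5.8
tool_pos: [0.5555, -0.0034, 0.2537]
tcp_rot: [-3.116, 0.394, -0.005]
wrist_force: [-0.5, 0.2, -0.7]
width: 0.249
grip_force: 59.4
5.8 [ 0.5555 -0.0034  0.2537] yaw -14.42 tilt [ 3.1e-03  2.0e-04 -1.0e+00] F [-0.53  0.18 -0.73] tq [-0.01  -0.048 -0.047] w 21.3 g 59.44551408290863
[ 0.55481238 -0.00344774  0.25085907]
```

View pics/z1.png

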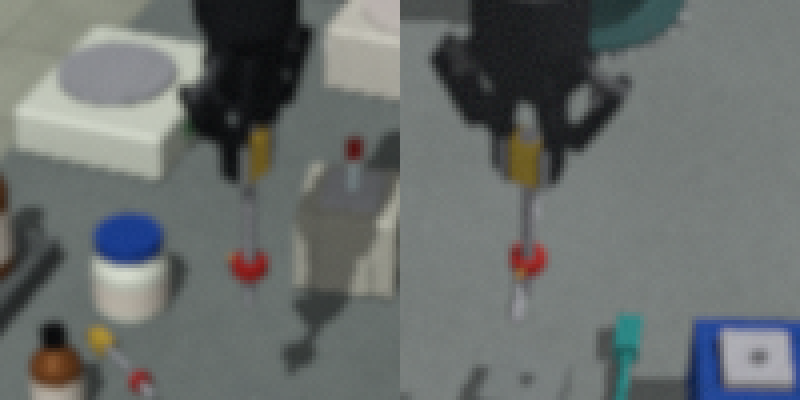

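View pics/w2.png

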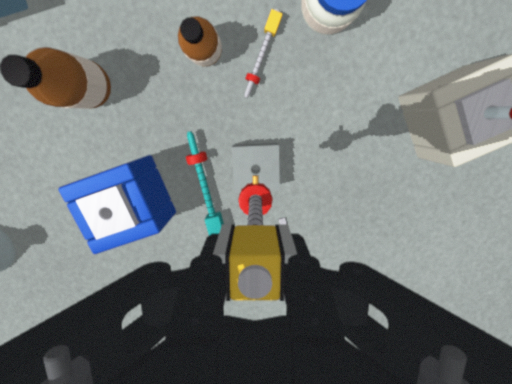

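The gauge is lifted and hanging about vertical. In the wrist picture the tip is near (255,178), and the stand pocket (255,170) is now empty. I'll check where the tip is and how far the rod tilts.

```bash
python3 - <<'E'
from h import *
tp=np.array([.5548,-.00345,.2509])
print('exp tip px',proj('w2',[.5546,-.0035,.1325]),proj('sc1',[.5546,-.0035,.1325]),proj('si1',[.5546,-.0035,.1325]))
print('tip scene/side obs', (517-400)/4+230,318/4+120, 251/4+205,298/4+105)
print('tip wrist',onz('w2',255.3,178,.1325),'ring', onz('w2',255.3,198,.1325+.036))
print('tri',tri(('sc1',(517.5-400)/4+229.6,317/4+119.6),('si1',251/4+204.6,298/4+104.6)))
print('button',onz('w2',254.5,282,.1325+.159))
im=load('w2')[2];h=cv2.cvtColor(im,cv2.COLOR_RGB2HSV)
m=cv2.inRange(h,(0,150,100),(6,255,255))[180:225,230:285];ys,xs=np.nonzero(m);print('ringbox',xs.min()+230,xs.max()+230,ys.min()+180,ys.max()+180)
print('mouth',onz('w2',105.5,213,.09))
cv2.imwrite('pics/c.png',cv2.resize(im[140:235,220:295],None,fx=6,fy=6,interpolation=3)[:,:,::-1])
E
python3 rel.py .5573 .1725 .2509
```

```text
exp tip px [255.13196373 187.30422242] [261.20340812 193.58556998] [266.78307507 181.01604369]
tip scene/side obs 259.25 199.5 267.75 179.5
tip wrist [ 0.56336677 -0.00591179  0.1325    ] ring [ 0.55437881 -0.00356717  0.1685    ]
tri [ 0.5625128  -0.01342118  0.12515642]
button [ 0.55389858 -0.00295745  0.2915    ]
ringbox 239 271 184 213
mouth [0.55743778 0.1716764  0.09      ]
5.95 [ 0.5548 -0.0034  0.2509] yaw -14.43 tilt [ 5.e-04  2.e-04 -1.e+00] F [-0.05 -0.2  -1.92] tq [ 0.009 -0.063 -0.028] w 21.1 g 59.44465398788452
tool mm [ -41.4 -171.    -0. ]
```

View pics/c.png

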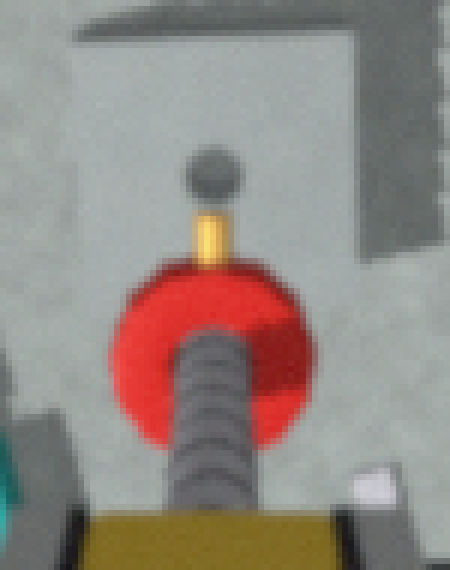

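The brass piece is a screw on the ring: it showed the same way while the gauge sat in its pocket. The light bar in the scene view is the spatula's end, so neither is the tip. I'll check verticality from the ring and button instead.

Run:
```python
from h import *
obs=[]
for n,x0,x1,y0,y1 in(('sc1',245,275,170,200),('si1',255,280,160,178)):
    h=cv2.cvtColor(load(n)[2],cv2.COLOR_RGB2HSV);m=cv2.inRange(h,(0,120,80),(7,255,255))|cv2.inRange(h,(174,120,80),(180,255,255))
    mm=np.zeros_like(m);mm[y0:y1,x0:x1]=m[y0:y1,x0:x1];ys,xs=np.nonzero(mm)
    u,v=(xs.min()+xs.max())/2,(ys.min()+ys.max())/2;obs.append((n,u,v));print(n,u,v,len(xs),'exp',proj(n,[.5546,-.0035,.1715]))
print(tri(*obs))
print('wrist ringtop',[onz('w2',255.3,200.3,z).round(4) for z in(.1745,.1775,.1805)],'button',onz('w2',254.5,282,.2915))
# same offsets before the grasp
print('ring0',tri(('sc0',261,213),('si0',267.3,204)))
```

```text
sc1 261.5 185.0 35 exp [261.28366988 184.63318455]
si1 267.0 171.5 41 exp [266.68698172 170.6201493 ]
[ 0.55343786 -0.00300454  0.16882706]
wrist ringtop [array([ 0.5542, -0.0035,  0.1745]), array([ 0.5551, -0.0037,  0.1775]), array([ 0.5559, -0.0039,  0.1805])] button [ 0.55389858 -0.00295745  0.2915    ]
ring0 [ 0.55437978 -0.00405415  0.04080777]
```

```bash
python3 -m inch '[-3,-11,0,0,0,0,15,-6,-25,0,0,0,0,15,-8,-33,0,0,0,0,15,-8,-33,0,0,0,0,15,-8,-33,0,0,0,0,15,-6,-25,0,0,0,0,15,-2.4,-10.5,0,0,0,0,15,0,0,0,0,0,0,15]' 60
python3 -m inch '[0,0,10,0,0,0,15,0,0,10,0,0,0,15,0,0,8,0,0,0,15,0,0,4,0,0,0,15,0,0,0,0,0,0,15,0,0,0,0,0,0,15,0,0,0,0,0,0,15,0,0,0,0,0,0,15]' 60
python3 - <<'E'
from h import *
a=snap('side','si2')[190:265,205:280];b=snap('scene','sc2')[170:245,285:360]
z=lambda q:cv2.resize(q,(400,400),interpolation=3)
cv2.imwrite('pics/z2.png',np.hstack([z(a),z(b)])[:,:,::-1])
E
python3 rel.py .5573 .172 .2
```

```text
time: 6.75
tool_pos: [0.5563, 0.1733, 0.2488]
tcp_rot: [3.116, -0.391, -0.004]
wrist_force: [-0.1, -0.7, -1.2]
width: 0.249
grip_force: 59.6
time: 7.55
tool_pos: [0.5576, 0.172, 0.2189]
tcp_rot: [-3.116, 0.394, -0.002]
wrist_force: [-0.2, 0.2, -1.5]
width: 0.248
grip_force: 59.6
7.65 [0.5575 0.172  0.2187] yaw -14.42 tilt [ 8.e-04  2.e-04 -1.e+00] F [-0.3   0.19 -0.97] tq [-0.067  0.028  0.017] w 21.9 g 59.5932412147522
tool mm [-0.2  0.  18.7]
```

View pics/z2.png

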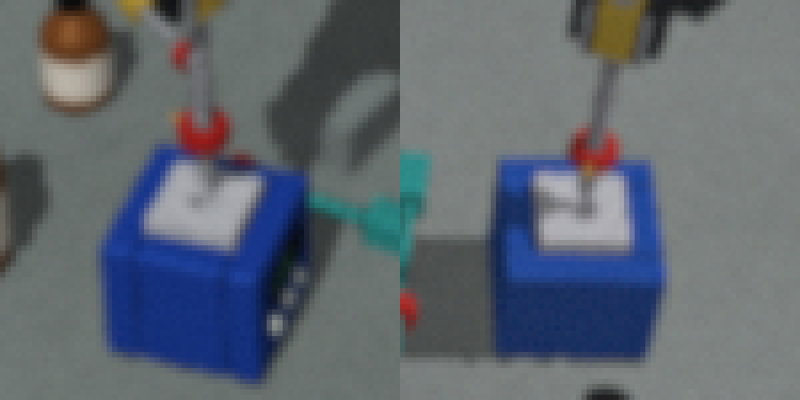

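The tip is about 10 mm above the mouth in both views. I'll measure the rod line against the mouth position in each view before lowering.

Run:
```python
from h import *
p=[.5575,.172,0]
for n,rows,c0,c1 in(('si2',(196,200,204,208,220,222,224,226,228),236,252),('sc2',(184,188,192,202,204,206,208,210,212),312,330)):
    g=cv2.cvtColor(load(n)[2],cv2.COLOR_RGB2GRAY)
    print(n,'tip',proj(n,[*p[:2],.1002]),'ring',proj(n,[*p[:2],.139]),'grip',proj(n,[*p[:2],.238]),'mouth',proj(n,[.5573,.172,.09]))
    for r in rows: print(r,c0,g[r,c0:c1].tolist())
```

```text
si2 tip [242.63792734 223.76258655] ring [242.12636255 213.32969306] grip [240.73912397 185.0382375 ] mouth [242.83313771 226.46519915]
196 236 [127, 118, 108, 99, 88, 76, 72, 81, 96, 108, 114, 111, 112, 113, 112, 113]
200 236 [106, 92, 75, 79, 96, 109, 109, 102, 103, 112, 112, 111, 110, 108, 112, 110]
204 236 [108, 109, 106, 103, 103, 108, 109, 104, 98, 102, 108, 110, 110, 111, 111, 111]
208 236 [109, 109, 109, 107, 102, 106, 108, 101, 94, 100, 108, 111, 113, 114, 111, 112]
220 236 [71, 97, 119, 124, 119, 109, 100, 96, 82, 66, 54, 52, 51, 45, 46, 54]
222 236 [111, 147, 164, 167, 162, 149, 134, 117, 102, 88, 86, 84, 86, 83, 85, 92]
224 236 [146, 164, 169, 171, 169, 160, 150, 135, 114, 109, 129, 149, 161, 164, 164, 162]
226 236 [165, 168, 168, 165, 157, 149, 147, 144, 138, 145, 160, 167, 171, 171, 172, 167]
228 236 [168, 170, 170, 164, 153, 138, 141, 150, 156, 160, 163, 167, 167, 169, 162, 141]
sc2 tip [319.20823967 206.26124793] ring [320.83269475 197.76682703] grip [325.398334   173.89269109] mouth [318.79517473 208.37075239]
184 312 [129, 129, 127, 129, 128, 126, 127, 126, 129, 123, 106, 93, 91, 103, 122, 131, 130, 131]
188 312 [126, 126, 127, 129, 131, 128, 128, 127, 122, 103, 89, 94, 106, 118, 126, 131, 129, 130]
192 312 [124, 124, 124, 125, 127, 129, 129, 124, 115, 95, 93, 109, 124, 130, 129, 132, 130, 128]
202 312 [141, 136, 132, 131, 133, 127, 112, 109, 111, 104, 108, 122, 126, 121, 108, 84, 72, 69]
204 312 [171, 175, 178, 178, 177, 166, 134, 105, 106, 134, 161, 173, 174, 173, 157, 114, 74, 66]
206 312 [128, 147, 165, 170, 173, 169, 149, 120, 127, 157, 173, 176, 176, 177, 165, 124, 83, 69]
208 312 [110, 114, 126, 129, 133, 137, 126, 113, 115, 139, 164, 174, 175, 179, 169, 134, 93, 71]
210 312 [145, 156, 165, 170, 165, 154, 137, 128, 133, 151, 168, 175, 179, 177, 167, 140, 102, 74]
212 312 [171, 178, 176, 176, 176, 175, 173, 171, 174, 175, 177, 176, 175, 173, 174, 160, 119, 79]
```

Run:
```python
from h import *
for n,u,v in(('sc0',319,209),('si0',243,227),('w1',98,216),('w2',105,213),('w0',129,41)):
    g=cv2.cvtColor(load(n)[2],cv2.COLOR_RGB2GRAY).astype(float);r=4 if n[0]=='s' else 11
    y,x=np.mgrid[v-r:v+r+1,u-r:u+r+1];w=np.clip(np.median(g[v-r:v+r+1,u-r:u+r+1])-12-g[v-r:v+r+1,u-r:u+r+1],0,None)
    w[(x-u)**2+(y-v)**2>r*r]=0
    cu,cv=(w*x).sum()/w.sum(),(w*y).sum()/w.sum();print(n,cu,cv,onz(n,cu,cv,.09))
```

```text
sc0 319.1867612293144 208.7659574468085 [0.55872206 0.17317649 0.09      ]
si0 241.67741935483872 227.2688172043011 [0.55893851 0.17637662 0.09      ]
w1 98.64527160331448 216.0233460476128 [0.55771814 0.17217177 0.09      ]
w2 105.2680616740088 212.93737151248163 [0.55757385 0.17190383 0.09      ]
w0 129.14005824728622 41.132247815726764 [0.55739457 0.17154724 0.09      ]
```

```bash
python3 -m inch '[0.3,-0.5,3,0,0,0,15,0,0,3,0,0,0,15,0,0,2,0,0,0,15,0,0,2,0,0,0,15,0,0,2,0,0,0,15,0,0,2,0,0,0,15,0,0,2,0,0,0,15,0,0,0,0,0,0,15]' 60
python3 rel.py
```

```text
time: 8.45
tool_pos: [0.5574, 0.1722, 0.2019]
tcp_rot: [3.116, -0.394, -0.001]
wrist_force: [-0.4, -0.2, -1.0]
width: 0.251
grip_force: 59.6
8.45 [0.5574 0.1722 0.2019] yaw -14.43 tilt [-6.e-04 -1.e-04 -1.e+00] F [-0.36 -0.2  -1.  ] tq [-0.042  0.023 -0.021] w 21.5 g 59.59424436092377
```

```bash
python3 -m inch '[0,0,3,0,0,0,15,0,0,3,0,0,0,15,0,0,3,0,0,0,15,0,0,3,0,0,0,15,0,0,3,0,0,0,15,0,0,3,0,0,0,15,0,0,2,0,0,0,15,0,0,0,0,0,0,15]' 60
python3 rel.py
```

```text
time: 9.25
tool_pos: [0.5574, 0.1722, 0.1818]
tcp_rot: [3.116, -0.394, -0.001]
wrist_force: [-0.4, -0.3, -1.2]
width: 0.251
grip_force: 59.6
9.25 [0.5574 0.1722 0.1818] yaw -14.42 tilt [-8.e-04 -2.e-04 -1.e+00] F [-0.44 -0.33 -1.21] tq [-0.018  0.047  0.042] w 21.4 g 59.59405303001404
```

```bash
python3 -m inch '[0,0,2,0,0,0,15,0,0,2,0,0,0,15,0,0,2,0,0,0,15,0,0,2,0,0,0,15,0,0,1,0,0,0,15,0,0,1,0,0,0,15,0,0,0,0,0,0,15,0,0,0,0,0,0,15]' 60
python3 rel.py
```

```text
time: 10.05
tool_pos: [0.5578, 0.1723, 0.1725]
tcp_rot: [-3.117, 0.394, -0.001]
wrist_force: [-0.0, 0.3, 2.6]
width: 0.251
grip_force: 60.0
10.05 [0.5578 0.1723 0.1725] yaw -14.42 tilt [ 4.e-04  1.e-04 -1.e+00] F [-0.03  0.27  2.61] tq [-0.131  0.148 -0.017] w 21.4 g 60.003862380981445
```

Ring contact gives about 4 N of drag, as expected. I'll continue in 2 mm calls, each gated on force.

```bash
cat > ok.py <<'E'
from h import *
import sys
s=sensors.read_state();f=s['wrist_force'][2];print('  z',s['tool_pos'][2].round(4),'Fz',f.round(2));sys.exit(f>5.5)
E
python3 -m inch '[0,0,0.8,0,0,0,15,0,0,0.8,0,0,0,15,0,0,0.8,0,0,0,15,0,0,0.8,0,0,0,15,0,0,0.8,0,0,0,15,0,0,0,0,0,0,15,0,0,0,0,0,0,15,0,0,0,0,0,0,15]' 60 >/dev/null && python3 ok.py &&
python3 -m inch '[0,0,0.3,0,0,0,15,0,0,0.3,0,0,0,15,0,0,0.3,0,0,0,15,0,0,0.3,0,0,0,15,0,0,0.3,0,0,0,15,0,0,0.3,0,0,0,15,0,0,0.2,0,0,0,15,0,0,0,0,0,0,15]' >/dev/null && python3 ok.py &&
python3 -m inch '[0,0,0.3,0,0,0,15,0,0,0.3,0,0,0,15,0,0,0.3,0,0,0,15,0,0,0.3,0,0,0,15,0,0,0.3,0,0,0,15,0,0,0.3,0,0,0,15,0,0,0.2,0,0,0,15,0,0,0,0,0,0,15]' >/dev/null && python3 ok.py &&
python3 -m inch '[0,0,0.3,0,0,0,15,0,0,0.3,0,0,0,15,0,0,0.3,0,0,0,15,0,0,0.3,0,0,0,15,0,0,0.3,0,0,0,15,0,0,0.3,0,0,0,15,0,0,0.2,0,0,0,15,0,0,0,0,0,0,15]' >/dev/null && python3 ok.py &&
python3 -m inch '[0,0,0.3,0,0,0,15,0,0,0.3,0,0,0,15,0,0,0.3,0,0,0,15,0,0,0.3,0,0,0,15,0,0,0.3,0,0,0,15,0,0,0.3,0,0,0,15,0,0,0.2,0,0,0,15,0,0,0,0,0,0,15]' >/dev/null && python3 ok.py
python3 rel.py
```

```text
z 0.1681 Fz 1.22
10.85 [0.5578 0.1723 0.1681] yaw -14.43 tilt [ 2.e-04  1.e-04 -1.e+00] F [ 0.17 -0.55  1.22] tq [-0.019 -0.119  0.008] w 21.4 g 59.920565485954285False
```

```bash
sed -i 's/sys.exit(f>5.5)/sys.exit(int(f>5.5))/' ok.py
python3 -m inch '[0,0,0.3,0,0,0,15,0,0,0.3,0,0,0,15,0,0,0.3,0,0,0,15,0,0,0.3,0,0,0,15,0,0,0.3,0,0,0,15,0,0,0.3,0,0,0,15,0,0,0.2,0,0,0,15,0,0,0,0,0,0,15]' >/dev/null && python3 ok.py &&
python3 -m inch '[0,0,0.3,0,0,0,15,0,0,0.3,0,0,0,15,0,0,0.3,0,0,0,15,0,0,0.3,0,0,0,15,0,0,0.3,0,0,0,15,0,0,0.3,0,0,0,15,0,0,0.2,0,0,0,15,0,0,0,0,0,0,15]' >/dev/null && python3 ok.py &&
python3 -m inch '[0,0,0.3,0,0,0,15,0,0,0.3,0,0,0,15,0,0,0.3,0,0,0,15,0,0,0.3,0,0,0,15,0,0,0.3,0,0,0,15,0,0,0.3,0,0,0,15,0,0,0.2,0,0,0,15,0,0,0,0,0,0,15]' >/dev/null && python3 ok.py &&
python3 -m inch '[0,0,0.3,0,0,0,15,0,0,0.3,0,0,0,15,0,0,0.3,0,0,0,15,0,0,0.3,0,0,0,15,0,0,0.3,0,0,0,15,0,0,0.3,0,0,0,15,0,0,0.2,0,0,0,15,0,0,0,0,0,0,15]' >/dev/null && python3 ok.py
python3 rel.py
```

```text
z 0.1663 Fz 2.17
  z 0.1642 Fz 3.66
  z 0.1623 Fz 2.17
  z 0.1603 Fz 2.94
14.05 [0.5577 0.1723 0.1603] yaw -14.43 tilt [ 1.e-04 -0.e+00 -1.e+00] F [1.14 0.38 2.94] tq [-0.008 -0.237 -0.006] w 21.3 g 59.99928653240204
```

```bash
python3 -m inch '[0,0,0.3,0,0,0,15,0,0,0.3,0,0,0,15,0,0,0.3,0,0,0,15,0,0,0.3,0,0,0,15,0,0,0.3,0,0,0,15,0,0,0.3,0,0,0,15,0,0,0.3,0,0,0,15,0,0,0,0,0,0,15]' >/dev/null && python3 ok.py &&
python3 -m inch '[0,0,0.3,0,0,0,15,0,0,0.3,0,0,0,15,0,0,0.3,0,0,0,15,0,0,0.3,0,0,0,15,0,0,0.3,0,0,0,15,0,0,0.3,0,0,0,15,0,0,0.3,0,0,0,15,0,0,0,0,0,0,15]' >/dev/null && python3 ok.py &&
python3 -m inch '[0,0,0.3,0,0,0,15,0,0,0.3,0,0,0,15,0,0,0.3,0,0,0,15,0,0,0.3,0,0,0,15,0,0,0.3,0,0,0,15,0,0,0.3,0,0,0,15,0,0,0.3,0,0,0,15,0,0,0,0,0,0,15]' >/dev/null && python3 ok.py &&
python3 -m inch '[0,0,0.3,0,0,0,15,0,0,0.3,0,0,0,15,0,0,0.3,0,0,0,15,0,0,0.3,0,0,0,15,0,0,0.3,0,0,0,15,0,0,0.3,0,0,0,15,0,0,0.3,0,0,0,15,0,0,0,0,0,0,15]' >/dev/null && python3 ok.py &&
python3 -m inch '[0,0,0.3,0,0,0,15,0,0,0.3,0,0,0,15,0,0,0.3,0,0,0,15,0,0,0.3,0,0,0,15,0,0,0.3,0,0,0,15,0,0,0.3,0,0,0,15,0,0,0.3,0,0,0,15,0,0,0,0,0,0,15]' >/dev/null && python3 ok.py &&
python3 -m inch '[0,0,0.3,0,0,0,15,0,0,0.3,0,0,0,15,0,0,0.3,0,0,0,15,0,0,0.3,0,0,0,15,0,0,0.3,0,0,0,15,0,0,0.3,0,0,0,15,0,0,0.3,0,0,0,15,0,0,0,0,0,0,15]' >/dev/null && python3 ok.py
python3 rel.py
```

```text
z 0.1581 Fz 2.43
  z 0.156 Fz 2.92
  z 0.1539 Fz 2.84
  z 0.1518 Fz 2.17
  z 0.1497 Fz 1.38
  z 0.1476 Fz 1.7
18.85 [0.5577 0.1723 0.1476] yaw -14.43 tilt [ 0.  0. -1.] F [ 1.45 -0.33  1.7 ] tq [-0.111 -0.268 -0.036] w 21.3 g 60.03948926925659
```

```bash
python3 -m inch '[0,0,0.3,0,0,0,15,0,0,0.3,0,0,0,15,0,0,0.3,0,0,0,15,0,0,0.3,0,0,0,15,0,0,0.3,0,0,0,15,0,0,0.3,0,0,0,15,0,0,0.3,0,0,0,15,0,0,0,0,0,0,15]' >/dev/null && python3 ok.py &&
python3 -m inch '[0,0,0.3,0,0,0,15,0,0,0.3,0,0,0,15,0,0,0.3,0,0,0,15,0,0,0.3,0,0,0,15,0,0,0.3,0,0,0,15,0,0,0.3,0,0,0,15,0,0,0.3,0,0,0,15,0,0,0,0,0,0,15]' >/dev/null && python3 ok.py &&
python3 -m inch '[0,0,0.3,0,0,0,15,0,0,0.3,0,0,0,15,0,0,0.3,0,0,0,15,0,0,0.3,0,0,0,15,0,0,0.3,0,0,0,15,0,0,0.3,0,0,0,15,0,0,0.3,0,0,0,15,0,0,0,0,0,0,15]' >/dev/null && python3 ok.py &&
python3 -m inch '[0,0,0.3,0,0,0,15,0,0,0.3,0,0,0,15,0,0,0.3,0,0,0,15,0,0,0.3,0,0,0,15,0,0,0.3,0,0,0,15,0,0,0.3,0,0,0,15,0,0,0.3,0,0,0,15,0,0,0,0,0,0,15]' >/dev/null && python3 ok.py &&
python3 -m inch '[0,0,0.3,0,0,0,15,0,0,0.3,0,0,0,15,0,0,0.3,0,0,0,15,0,0,0.3,0,0,0,15,0,0,0.3,0,0,0,15,0,0,0.3,0,0,0,15,0,0,0.3,0,0,0,15,0,0,0,0,0,0,15]' >/dev/null && python3 ok.py
python3 rel.py
```

```text
z 0.1455 Fz 1.97
  z 0.1434 Fz 1.75
  z 0.1413 Fz 3.15
  z 0.1394 Fz 4.14
  z 0.1392 Fz 12.31
22.85 [0.5579 0.1723 0.1392] yaw -14.42 tilt [ 7.e-04  1.e-04 -1.e+00] F [-2.01 -1.71 12.31] tq [-0.515  0.634 -0.006] w 21.1 g 61.2361478805542
```

The rod bottomed out at z≈0.139, so the well is about 69 mm deep, within its range. Force is 12 N; holding.

```bash
for i in 1 2 3; do python3 -m inch '[0,0,0,0,0,0,15,0,0,0,0,0,0,15,0,0,0,0,0,0,15,0,0,0,0,0,0,15,0,0,0,0,0,0,15,0,0,0,0,0,0,15,0,0,0,0,0,0,15,0,0,0,0,0,0,15]' >/dev/null; python3 ok.py; done; python3 rel.py
```

```text
z 0.1392 Fz 11.93
  z 0.1392 Fz 11.97
  z 0.1392 Fz 12.53
25.25 [0.5579 0.1724 0.1392] yaw -14.42 tilt [ 7.e-04  1.e-04 -1.e+00] F [-2.98 -2.4  12.53] tq [-0.557  0.652 -0.015] w 21.5 g 61.23579204082489
```

```bash
python3 -m inch '[0,0,0,0,0,0,22,0,0,0,0,0,0,24,0,0,0,0,0,0,28,0,0,0,0,0,0,34,0,0,0,0,0,0,42,0,0,0,0,0,0,50,0,0,0,0,0,0,50,0,0,0,0,0,0,50]' 20
python3 rel.py
```

```text
time: 26.05
tool_pos: [0.5576, 0.1723, 0.1371]
tcp_rot: [3.117, -0.394, -0.0]
wrist_force: [0.2, -1.0, -0.1]
width: 0.587
grip_force: 0.0
26.05 [0.5576 0.1723 0.1371] yaw -14.43 tilt [-2.e-04  0.e+00 -1.e+00] F [ 0.23 -0.98 -0.06] tq [0.004 0.037 0.002] w 50.1 g 0.0
```

```bash
python3 -m inch '[0,0,-4,0,0,0,60,0,0,-10,0,0,0,70,0,0,-20,0,0,0,70,0,0,-25,0,0,0,70,0,0,-25,0,0,0,70,0,0,-25,0,0,0,70,0,0,-25,0,0,0,70,0,0,-10,0,0,0,70]' >/dev/null
python3 -m inch '[-10,0,0,0,0,0,70,-20,0,0,0,0,0,70,-20,0,0,0,0,0,70,-20,0,0,0,0,0,70,-20,0,0,0,0,0,70,-10,0,0,0,0,0,70,0,0,0,0,0,0,70,0,0,0,0,0,0,70]'
python3 - <<'E'
from h import *
a=snap('side','si3')[185:260,205:280];b=snap('scene','sc3')[165:240,285:360]
z=lambda q:cv2.resize(q,(400,400),interpolation=3)
cv2.imwrite('pics/z3.png',np.hstack([z(a),z(b)])[:,:,::-1])
for n,x0,x1,y0,y1 in(('sc3',305,335,185,215),('si3',230,255,205,235)):
    h=cv2.cvtColor(load(n)[2],cv2.COLOR_RGB2HSV);m=cv2.inRange(h,(0,120,80),(7,255,255))
    mm=np.zeros_like(m);mm[y0:y1,x0:x1]=m[y0:y1,x0:x1];ys,xs=np.nonzero(mm)
    print(n,'ring',(xs.min()+xs.max())/2,(ys.min()+ys.max())/2,'exp',proj(n,[.5577,.1723,.096]),'grip exp',proj(n,[.5577,.1723,.0207+.138]))
    m=cv2.inRange(h,(18,110,90),(32,255,255));k,l,s,c=cv2.connectedComponentsWithStats(m)
    print([c[i].round(1).tolist() for i in range(1,k) if s[i,4]>15])
E
```

```text
time: 27.65
tool_pos: [0.4608, 0.1971, 0.2807]
tcp_rot: [3.116, -0.394, -0.0]
wrist_force: [0.3, -0.7, 0.1]
width: 0.817
grip_force: 0.0
sc3 ring 319.5 207.5 exp [319.13772678 207.21377766] grip exp [321.79611649 193.33830171]
[[322.7, 194.1], [233.3, 261.3]]
si3 ring 243.0 226.0 exp [242.58505874 224.91847528] grip exp [241.74966584 207.94301308]
[[229.3, 189.3], [241.6, 209.7]]
```

View pics/z3.png

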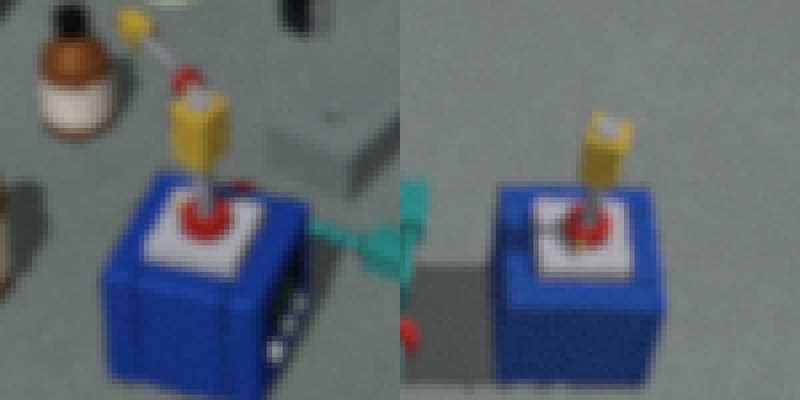

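The gauge stands in the well with its ring on the rim, matching the expected pixels. The small yellow and turquoise lookalikes seem to have moved, so I'll trace when that happened numerically.

Run:
```python
from h import *
import os
for n in('sc0','sc1','sc2','sc3','si0','si1','si2','si3','w0','w1','w2'):
    h=cv2.cvtColor(load(n)[2],cv2.COLOR_RGB2HSV)
    for nm,lo,hi in(('yel',(18,110,90),(32,255,255)),('teal',(80,130,80),(95,255,255)),('red',(0,120,90),(7,255,255))):
        k,l,s,c=cv2.connectedComponentsWithStats(cv2.inRange(h,lo,hi))
        print(n,nm,[(c[i].round(0).astype(int).tolist(),s[i,2:5].tolist()) for i in range(1,k) if s[i,4]>14 and 200<c[i][0]+(100 if n[0]=='w' else 0)<420 and c[i][1]>(0 if n[0]=='w' else 130)])
# other items: difference before/after
for n0,n1 in(('sc0','sc3'),('si0','si3')):
    d=cv2.absdiff(load(n0)[2],load(n1)[2]).max(2);m=cv2.morphologyEx((d>45).astype(np.uint8),cv2.MORPH_CLOSE,np.ones((5,5)))
    k,l,s,c=cv2.connectedComponentsWithStats(m);print(n0,[s[i].tolist() for i in range(1,k) if s[i,4]>12])
```

```text
sc0 yel [([261, 191], [8, 11, 66]), ([256, 225], [6, 7, 32])]
sc0 teal [([285, 215], [7, 14, 78])]
sc0 red [([261, 213], [8, 6, 28]), ([283, 236], [9, 8, 39])]
sc1 yel [([261, 160], [7, 12, 65]), ([233, 261], [8, 8, 42])]
sc1 teal [([286, 208], [6, 24, 86]), ([283, 233], [3, 7, 17])]
sc1 red [([262, 185], [8, 7, 35]), ([284, 227], [8, 6, 32])]
sc2 yel [([325, 175], [10, 13, 80]), ([233, 261], [8, 8, 42])]
sc2 teal [([286, 208], [6, 24, 85]), ([283, 233], [3, 7, 17])]
sc2 red [([321, 198], [9, 7, 28]), ([284, 227], [8, 6, 32])]
sc3 yel [([323, 194], [9, 11, 65]), ([233, 261], [8, 8, 42])]
sc3 teal [([286, 208], [6, 24, 83]), ([283, 233], [3, 7, 18])]
sc3 red [([320, 208], [8, 6, 24]), ([284, 227], [8, 6, 34])]
si0 yel [([267, 178], [9, 12, 88]), ([244, 185], [5, 7, 30])]
si0 teal [([234, 191], [8, 29, 101])]
si0 red [([293, 142], [4, 5, 15]), ([267, 204], [9, 7, 37]), ([236, 214], [9, 5, 27])]
si1 yel [([269, 143], [4, 12, 43]), ([229, 189], [6, 6, 25])]
si1 teal [([277, 232], [23, 11, 120])]
si1 red [([267, 171], [9, 6, 41])]
si2 yel [([244, 186], [5, 13, 56]), ([230, 189], [7, 6, 29
[... 926 characters left out ...]
 3080], [316, 0, 82, 141, 5441], [57, 30, 27, 31, 417], [252, 51, 13, 29, 219], [101, 89, 5, 10, 24], [71, 95, 6, 10, 23], [94, 111, 60, 37, 1206], [185, 126, 80, 20, 1066], [258, 187, 8, 11, 73], [187, 189, 9, 4, 28], [313, 189, 15, 24, 173], [282, 199, 8, 16, 84], [253, 209, 13, 19, 96], [224, 217, 18, 4, 44], [268, 224, 20, 21, 183], [0, 229, 25, 27, 272], [244, 236, 15, 14, 105], [231, 240, 8, 2, 14], [230, 258, 8, 8, 36]]
si0 [[390, 0, 122, 40, 1594], [248, 4, 139, 187, 8260], [390, 34, 17, 9, 96], [263, 49, 197, 193, 7358], [448, 125, 64, 147, 2562], [464, 153, 11, 2, 13], [298, 157, 7, 11, 42], [228, 181, 26, 50, 586], [275, 193, 7, 8, 35], [263, 201, 9, 7, 51], [434, 205, 7, 16, 47]]
```

The lookalikes toppled between 0.1 s and 3.35 s. The small one was already down at 1.7 s, and the arm never came near them or felt a contact. They are neither listed nor needed, and no listed object other than the gauge shows any change, so I'm handing in.

```bash
python3 -c "
from workcell import job;print(job.finish_job())"
```

```text
the job is handed in; nothing more can be done
None
```

The gauge stands on the bottom of the blue heater's well (about 69 mm deep) with its stop ring on the rim, after a hold of about 2.4 s at about 12 N. The two lookalike gauges fell over early on with no arm contact that I could detect, and I left them lying.

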